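Sort stock cartons into full and empty by weight

ROBOT

A 7-joint arm with a two-finger parallel gripper is mounted at the origin on the work surface; the furniture and walls round the work are solid. World frame = base frame: x ahead of the robot, y to its left, z up, the work surface at z = 0. Lengths are in m, angles in rad, forces in N, time in s.
With the tool pointing down it reaches from about 0.425 to 0.925 m from the base axis. Payload 6.8 kg.
Tool frame: the origin (TCP) lies at the very end of the fingers, on their centre line; the grasp point (between the pads) lies ctrl.grasp_offset behind it (ctrl.grasp_offset is the distance from the TCP to the grasp point, in m); z points along the fingers, y is the line along which they close (so a half turn about z gives the same grasp; the last joint's range is limited). The gripper opens to 88 mm and grips with 3 to 60 N. Pads are 20 mm wide; open, the fingers measure 115 mm over their backs; the gripper's body (75 mm by 178 mm) begins 61 mm behind the grasp point.
Start: joints at [-1.256, 0.477, 0.022, 1.555, -0.011, 1.109, -0.083], TCP at [0.277, 0.616, 0.223] pointing down, gripper open.
Joint ranges: [-2.96, 2.96], [-0.34, 2.1], [-1.41, 1.46], [0.24, 2.44], [-1.37, 4.51], [0.17, 1.92], [-2.96, 2.96]. Speed limits (rad/s): [2.39, 2.39, 3.14, 3.14, 3.14, 3.14, 3.14].

INTERFACE

Orientations are given as a rotation vector (axis times angle).
In Python, from station import ctrl gives the robot as it stands. The module is installed in compiled form; this text tells all that it offers.
- The arm moves only by the tool drive_tool, never from a script. Its argument "steps" is a list of rows, each an object with "travel": the shift along the tool's x, y, z normalised to -1 to 1, where 1 is 0.3 m, a list of three; "delta_rot": the turn, a rotation vector about the tool's x, y, z normalised to -1 to 1, where 1 is 180 degrees, a list of three. A call has 1 to 12 rows; each row shifts and turns the commanded pose from where the row before left it, along the tool's axes as they then stand; what a row does not reach is not made up. A row lasts 1/10 s, in which the tool goes at most 50 mm and 8.59 degrees, less where a joint would pass 70% of its speed; a pose out of reach is approached as far as the arm can. A call with a number of a shift or a turn outside -1 to 1 is refused whole. A call with a gripper value outside its range is refused whole. "hand" is the closure, from 0 (fully open) to 1 (shut), set as the call begins (left out, the last holds). The fingers move at their own pace and stop on an object; "squeeze" is the grip in N (left out, the last holds). Time passes only in rows, so rows that do not move let the fingers close. It gives the time, the measured TCP pose, the force, the opening and the grip force at its end, in the units of the state.
- ctrl.read_state(): the state, without advancing time (a new reading comes with each control period).
- ctrl.get_image(name): name is "side" or "top"; returns the picture (400x640x3 uint8, red, green, blue); there is no depth.
- ctrl.camera_info(name): a dict with "intrinsics" (3x3 intrinsics, pixels), "extrinsics" (4x4, takes a point from camera to world coordinates). Camera axes: x right, y up, looking along -z (the intrinsics and any distortion apply to the point x, -y, -z); pixel columns grow to the right and rows downward; lengths in m; the calibration is good to about 2 mm. A picture is of the moment at which its call begins. camera_info takes no time and is no camera call.
- ctrl.close_job(): hands the job in; it is judged then, once.
The state is a dict: "time": time; "joint_pos": joint angles; "qvel": joint speeds; "tau": joint torques, N m; "ee_pos": TCP position; "eef_rot": TCP orientation; "ft_force": force on the tool from outside, world axes, zero at the start; "ft_torque": the same for the moment, N m; "width": finger opening in m; "grasp_force": force on a finger pad.
Only numpy, scipy, OpenCV 4.12 (cv2) and the standard library are available. Lean on these libraries where they do the work, as an engineer would, in place of code of your own. Each camera call takes 0.05 s, during which the arm holds its last target. There are 200 camera calls.

TASK

Three sealed parts cartons on the bench look the same, but some are full and some are empty. Tell them apart by the weight felt on lifting, and set the full ones upright in the green tray and the empty ones upright in the orange tray, flat on the tray floor and not stacked or dropped. Leave the pliers and the white insulator where they are.

Things in the scene. Friction and masses are not known exactly. Their poses are not given: they have to be found in the camera images.
- carton_0_mid (a point): One of three look-alike sealed cartons (brown card, red panels), a rigid upright box 58 mm along its x, 95 mm along its y, 48 mm high. This point is its centre, 24 mm above its underside; z up. Full (0.55 to 0.8 kg in all) or empty (about 0.08 kg): drawn anew each start, felt only on lifting. The load is central, with 2 mm of play. A 20 to 30 N grip across the 58 mm holds it.
- carton_1_mid (a point): One of three look-alike sealed cartons (brown card, red panels), a rigid upright box 58 mm along its x, 95 mm along its y, 48 mm high. This point is its centre, 24 mm above its underside; z up. Full (0.55 to 0.8 kg in all) or empty (about 0.08 kg): drawn anew each start, felt only on lifting. The load is central, with 2 mm of play. A 20 to 30 N grip across the 58 mm holds it.
- carton_2_mid (a point): One of three look-alike sealed cartons (brown card, red panels), a rigid upright box 58 mm along its x, 95 mm along its y, 48 mm high. This point is its centre, 24 mm above its underside; z up. Full (0.55 to 0.8 kg in all) or empty (about 0.08 kg): drawn anew each start, felt only on lifting. The load is central, with 2 mm of play. A 20 to 30 N grip across the 58 mm holds it.
- green_tray_in (a point): Open tray of green plastic, fixed to the bench: 238 mm along its x, 144 mm along its y, 26 mm high with a rim bead to 30 mm, walls and floor 4 mm thick (230 x 136 mm inside: two cartons lie end to end along its x). This point is the centre of its inner floor, 4 mm above the bench; axes are the tray's, z up.
- orange_tray_in (a point): Open tray of orange plastic, fixed to the bench: 238 mm along its x, 144 mm along its y, 26 mm high with a rim bead to 30 mm, walls and floor 4 mm thick (230 x 136 mm inside: two cartons lie end to end along its x). This point is the centre of its inner floor, 4 mm above the bench; axes are the tray's, z up.
- carton_0: The body of the same carton as carton_0_mid; origin at the centre of its underside.
- carton_1: The body of the same carton as carton_1_mid; origin at the centre of its underside.
- carton_2: The body of the same carton as carton_2_mid; origin at the centre of its underside.
- green_tray: The green tray itself; origin at the centre of its underside, on the bench.
- orange_tray: The orange tray itself; origin at the centre of its underside, on the bench.
- pliers: Pliers with red handles, 175 mm long, lying flat, a bystander; origin at its middle, on the bench.
- insulator: White porcelain reel insulator, 42 mm wide, 46 mm high, standing, a bystander; origin at its underside.

How it is judged:
At the end, for the whole second after the job is handed in: Each carton stands released and at rest on a tray floor, upright within 0.15 rad, its centre within 95 mm along and 60 mm across of the tray centre, under 36 mm above the bench: full ones (over 2.8 N on the tray) in the green tray, empty ones in the orange tray (((x of carton_0_mid in the frame of green_tray_in between -0.095 and 0.095 m and y of carton_0_mid in the frame of green_tray_in between -0.06 and 0.06 m and contact force between carton_0 and green_tray above 2.8 N) or (x of carton_0_mid in the frame of orange_tray_in between -0.095 and 0.095 m and y of carton_0_mid in the frame of orange_tray_in between -0.06 and 0.06 m and contact force between carton_0 and orange_tray below 2.8 N)) and height (world z) of each of carton_0_mid, carton_1_mid, carton_2_mid below 0.036 m and angle between each of carton_0_mid, carton_1_mid, carton_2_mid's own z axis and vertical below 0.15 rad and linear speed of each of carton_0, carton_1, carton_2 below 0.02 m/s and contact force between each of carton_0, carton_1, carton_2 and the fingers below 0.1 N and ((x of carton_1_mid in the frame of green_tray_in between -0.095 and 0.095 m and y of carton_1_mid in the frame of green_tray_in between -0.06 and 0.06 m and contact force between carton_1 and green_tray above 2.8 N) or (x of carton_1_mid in the frame of orange_tray_in between -0.095 and 0.095 m and y of carton_1_mid in the frame of orange_tray_in between -0.06 and 0.06 m and contact force between carton_1 and orange_tray below 2.8 N)) and ((x of carton_2_mid in the frame of green_tray_in between -0.095 and 0.095 m and y of carton_2_mid in the frame of green_tray_in between -0.06 and 0.06 m and contact force between carton_2 and green_tray above 2.8 N) or (x of carton_2_mid in the frame of orange_tray_in between -0.095 and 0.095 m and y of carton_2_mid in the frame of orange_tray_in between -0.06 and 0.06 m and contact force between carton_2 and orange_tray below 2.8 N))); the robot touches nothing.
It fails at once if a carton was dropped or thrown (out of the fingers it moved faster than 0.8 m/s, as in a fall of over 3 cm) ((contact force between carton_0 and the fingers below 0.05 N and linear speed of carton_0 above 0.8 m/s) or (contact force between carton_1 and the fingers below 0.05 N and linear speed of carton_1 above 0.8 m/s) or (contact force between carton_2 and the fingers below 0.05 N and linear speed of carton_2 above 0.8 m/s)).
It fails at once if the pliers or the insulator was moved by more than 3 cm (distance of any of pliers, insulator from where it was at the start of the episode above 0.03 m).
It also fails if it takes over 72 s, if anything falls off the work surface, if the arm or the gripper's body presses on something with over 40 N, if the wrist force passes 120 N, or if a joint passes its speed limit or range.

## Working session

There is one attempt and no reset: what is moved stays moved. The work goes in short steps, Python scripts to look and compute and a tool call to move; the robot and the scene stay as the last step left them, time stands still between calls to the robot, and variables do not carry over. Pictures are saved under pics/ and viewed, at most 10 in all, crops included, and the job is handed in when it is done.

Besides the shell and the picture viewer there is one more tool, called after "Emit:" as name(argument=value, ...) on one line, values as JSON. drive_tool: Moves the arm, as the interface text tells. Scaled input: -1 to 1 covers 0.3 m each way for a shift and 180 degrees each way for a turn. Its arguments: {"type":"object","properties":{"steps":{"type":"array","items":{"type":"object","properties":{"travel":{"type":"array","items":{"type":"number","minimum":-1,"maximum":1}},"delta_rot":{"type":"array","items":{"type":"number","minimum":-1,"maximum":1}}}}},"hand":{"type":"number"},"squeeze":{"type":"number"}},"required":["steps"]}

```bash
mkdir -p pics
python3 - <<'E'
from station import ctrl
import cv2,numpy as np
s=ctrl.read_state()
print({k:np.round(v,3).tolist() for k,v in s.items()},ctrl.grasp_offset)
for n in("top","side"):
    cv2.imwrite(f"pics/{n}0.png",ctrl.get_image(n)[:,:,::-1]); c=ctrl.camera_info(n); print({k:(np.round(v,4).tolist() if not isinstance(v,str) else v) for k,v in c.items()})
E
```

```text
{'time': 0.0, 'joint_pos': [-1.256, 0.478, 0.022, 1.556, -0.012, 1.109, -0.083], 'qvel': [0.001, 0.0, 0.001, 0.0, 0.0, 0.0, 0.001], 'tau': [-0.001, -58.284, 1.534, -27.261, -0.054, 0.017, 0.0], 'ee_pos': [0.277, 0.615, 0.222], 'eef_rot': [-0.659, -3.071, 0.003], 'ft_force': [-0.304, 0.725, 0.124], 'ft_torque': [0.02, -0.036, -0.018], 'grasp_force': 0.0, 'width': 0.088} 0.0187
{'intrinsics': [[389.9007, 0.0, 325.2814], [0.0, 389.9007, 199.0964], [0.0, 0.0, 1.0]], 'extrinsics': [[0.0005, 0.9737, -0.2279, 0.3733], [-1.0, 0.0008, 0.0011, -0.0776], [0.0013, 0.2279, 0.9737, 1.007], [0.0, 0.0, 0.0, 1.0]]}
{'intrinsics': [[378.2454, 0.0, 322.8663], [0.0, 378.2454, 200.1804], [0.0, 0.0, 1.0]], 'extrinsics': [[-0.9988, -0.0001, -0.0486, 0.5577], [-0.0422, -0.4932, 0.8689, 0.8081], [-0.0241, 0.8699, 0.4926, 0.5709], [0.0, 0.0, 0.0, 1.0]]}
```

View pics/top0.png

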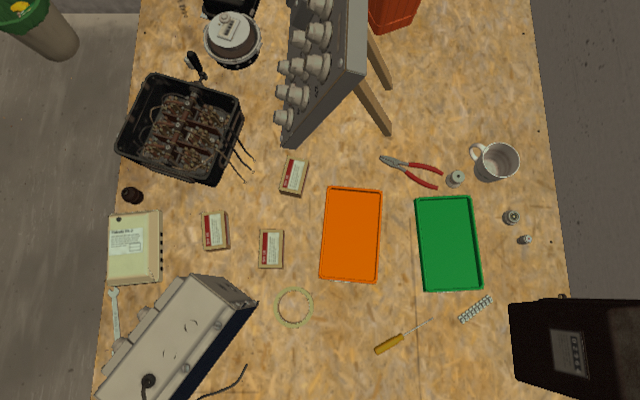

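View pics/side0.png

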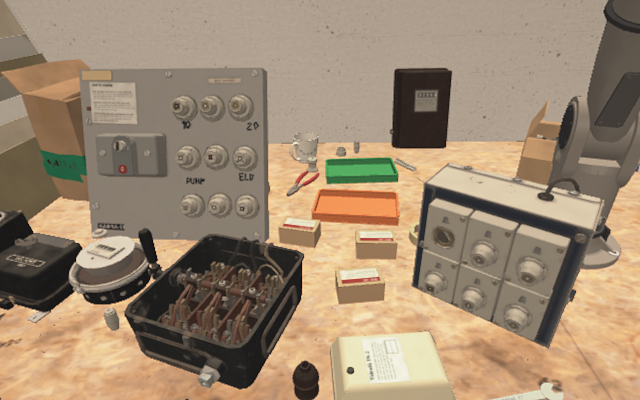

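The top view shows the cartons at about (294,177), (215,230) and (271,248), the orange tray at (350,235) and the green tray at (449,243). The pliers are at (412,172) and the insulator at (456,178). The side view shows a tall panel beyond the cartons and a cabinet between them and the robot base.

```bash
cat > h.py <<'E'
from station import ctrl
import cv2,numpy as np
def ray(n,uv,z):
    c=ctrl.camera_info(n);K=c["intrinsics"];T=c["extrinsics"]
    p=np.linalg.inv(K)@[uv[0],uv[1],1]; d=T[:3,:3]@(p*[1,-1,-1]); o=T[:3,3]
    return o+d*(z-o[2])/d[2]
def proj(n,P):
    c=ctrl.camera_info(n);T=c["extrinsics"];q=T[:3,:3].T@(np.array(P)-T[:3,3])
    p=c["intrinsics"]@(q*[1,-1,-1]); return p[:2]/p[2]
E
python3 - <<'E'
from h import *
im=cv2.imread("pics/top0.png");h=cv2.cvtColor(im,cv2.COLOR_BGR2HSV)
for nm,lo,hi in(("orange",(5,200,150),(18,255,255)),("green",(55,150,60),(85,255,255))):
    m=cv2.inRange(h,lo,hi);c=max(cv2.findContours(m,0,2)[0],key=cv2.contourArea)
    b=cv2.boxPoints(cv2.minAreaRect(c));w=np.array([ray("top",p,.03) for p in b])[:,:2]
    print(nm,w.mean(0).round(3),w.round(3).tolist())
for n,p in(("panel lowL",(283,147)),("panel lowR",(352,75)),("cab corner",(258,300)),("cab top",(192,275)),("cab",(115,345)),("panel topfront",(300,0)),("c0",(294,177)),("c1",(215,230)),("c2",(271,248)),("ins",(456,178)),("fusebox",(243,100)),("fb2",(210,185))): print(n,ray("top",p,.048 if n[0]=="c" else 0).round(3))
a=cv2.resize(im[150:280,190:320],None,fx=4.5,fy=4.5,interpolation=cv2.INTER_CUBIC);cv2.imwrite("pics/crop.png",a)
E
```

```text
orange [ 0.515 -0.145] [[0.403, -0.061], [0.641, -0.083], [0.626, -0.234], [0.389, -0.204]]
green [ 0.493 -0.388] [[0.605, -0.306], [0.622, -0.461], [0.379, -0.465], [0.364, -0.319]]
panel lowL [0.755 0.037 0.   ]
panel lowR [ 0.974 -0.155  0.   ]
cab corner [0.351 0.081 0.048]
cab top [0.409 0.243 0.048]
cab [0.25  0.409 0.048]
panel topfront [ 1.225 -0.002  0.   ]
c0 [0.656 0.001 0.048]
c1 [0.519 0.195 0.048]
c2 [0.474 0.054 0.048]
ins [ 0.668 -0.43   0.   ]
fusebox [0.896 0.153 0.   ]
fb2 [0.648 0.229 0.   ]
```

View pics/crop.png

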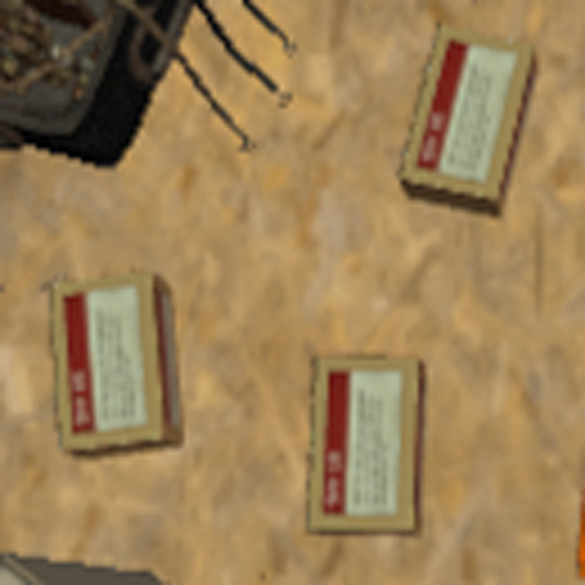

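The crop (4.5x, offset 190,150) shows the three carton tops clearly. Their corners are at about (440,27), (535,41), (499,202), (402,183); (52,285), (155,275), (163,438), (65,448); and (315,358), (420,360), (415,528), (308,528).

```bash
cat >> h.py <<'E'
def tri(ut,us):
    A=[];b=[]
    M=np.zeros((3,3));v=np.zeros(3)
    for n,u in(("top",ut),("side",us)):
        o=ctrl.camera_info(n)["extrinsics"][:3,3];d=ray(n,u,0)-o;d/=np.linalg.norm(d);P=np.eye(3)-np.outer(d,d);M+=P;v+=P@o
    return np.linalg.solve(M,v)
from scipy.spatial.transform import Rotation as R
def rel(x,y,z,psi=None):
    """tool-frame travel (normalised) and z-turn (normalised) to world TCP target, tool y heading psi deg"""
    s=ctrl.read_state();Q=R.from_rotvec(s["eef_rot"]);ty=Q.apply([0,1,0]);p0=np.degrees(np.arctan2(ty[1],ty[0]))
    t=Q.inv().apply(np.array([x,y,z])-s["ee_pos"])/.3
    dz=0 if psi is None else -((psi-p0+90)%180-90)/180
    print("t",s["time"],"pos",np.round(s["ee_pos"],4),"psi",p0.round(1),"travel",t.round(3),"norm/.16",(np.linalg.norm(t)/.16).round(1),"rotz",round(dz,4),"rows",round(abs(dz)*180/8.5,1))
E
python3 - <<'E'
from h import *
C=[[(440,27),(535,41),(499,202),(402,183)],[(52,285),(155,275),(163,438),(65,448)],[(315,358),(420,360),(415,528),(308,528)]]
for c in C:
    w=np.array([ray("top",np.array(p)/4.5+[190,150],.048)[:2] for p in c]);e=w[1]+w[2]-w[0]-w[3];l=w[0]+w[1]-w[2]-w[3]
    print("carton",w.mean(0).round(4),"dims",(np.linalg.norm(e)/2).round(3),(np.linalg.norm(l)/2).round(3),"short hd",np.degrees(np.arctan2(-e[1],-e[0])).round(1),"long",np.degrees(np.arctan2(l[1],l[0])).round(1))
im=cv2.imread("pics/top0.png");h=cv2.cvtColor(im,cv2.COLOR_BGR2HSV)
for nm,lo,hi in(("orange",(5,200,150),(18,255,255)),("green",(55,150,60),(85,255,255))):
    m=cv2.inRange(h,lo,hi);m=cv2.morphologyEx(m,cv2.MORPH_OPEN,np.ones((5,5)));c=max(cv2.findContours(m,0,2)[0],key=cv2.contourArea)
    q=cv2.approxPolyDP(cv2.convexHull(c),8,True)[:,0];w=np.array([ray("top",p,.028)[:2] for p in q]);print(nm,q.tolist(),w.round(3).tolist(),w.mean(0).round(4))
    r=cv2.minAreaRect(np.float32([ray("top",p,.028)[:2] for p in c[:,0]]));print(r)
for a,b in(((258,300),(440,163)),((192,275),(427,185)),((345,78),(265,70)),((285,147),(268,240)),((243,100),(160,230)),((213,187),(300,250))): print(tri(a,b).round(3))
rel(.519,.195,.35,90)
E
```

```text
carton [0.6613 0.0008] dims 0.056 0.096 short hd 80.0 long -11.6
carton [0.5186 0.1967] dims 0.055 0.091 short hd 95.8 long 7.4
carton [0.4736 0.0543] dims 0.058 0.092 short hd 89.5 long -0.2
orange [[327, 189], [379, 194], [373, 283], [319, 277]] [[0.629, -0.083], [0.616, -0.218], [0.391, -0.196], [0.405, -0.063]] [ 0.5105 -0.1401]
((0.5102904438972473, -0.13972318172454834), (0.137547567486763, 0.2285654991865158), 84.52418518066406)
green [[466, 195], [478, 288], [426, 290], [416, 199]] [[0.614, -0.443], [0.379, -0.453], [0.374, -0.325], [0.603, -0.313]] [ 0.4926 -0.3834]
((0.49232831597328186, -0.3826707601547241), (0.23698684573173523, 0.13413341343402863), 3.11387300491333)
[0.351 0.052 0.234]
[0.401 0.177 0.246]
[ 0.734 -0.112  0.4  ]
[0.746 0.03  0.015]
[0.9   0.145 0.102]
[0.629 0.191 0.101]
t 0.1 pos [0.2768 0.6151 0.2218] psi 65.8 travel [-1.311 -0.946 -0.426] norm/.16 10.4 rotz -0.1346 rows 2.8
```

Emit:
drive_tool(hand=0, squeeze=25, steps=[{"travel": [0,0,-0.1],"delta_rot": [0,0,-0.042]},{"travel": [0,0,-0.1],"delta_rot": [0,0,-0.042]},{"travel": [0,0,-0.1],"delta_rot": [0,0,-0.042]},{"travel": [0,0,-0.1],"delta_rot": [0,0,-0.042]},{"travel": [0,0,0],"delta_rot": [0,0,0]}])

```text
time: 0.6
ee_pos: [0.2777, 0.6172, 0.3473]
eef_rot: [-0.169, 3.134, 0.01]
ft_force: [-0.1, 0.5, 0.0]
width: 0.088
grasp_force: 0.0
```

```bash
python3 -c "
from h import *
rel(.5186,.1967,.34,96)"
```

```text
t 0.6 pos [0.2777 0.6172 0.3473] psi 96.2 travel [-0.648 -1.48   0.017] norm/.16 10.1 rotz 0.001 rows 0.0
```

Emit:
drive_tool(steps=[{"travel": [-0.059,-0.1345,0]},{"travel": [-0.059,-0.1345,0]},{"travel": [-0.059,-0.1345,0]},{"travel": [-0.059,-0.1345,0]},{"travel": [-0.059,-0.1345,0]},{"travel": [-0.059,-0.1345,0]},{"travel": [-0.059,-0.1345,0]},{"travel": [-0.059,-0.1345,0]},{"travel": [-0.059,-0.1345,0]},{"travel": [-0.059,-0.1345,0]},{"travel": [-0.059,-0.1345,0]},{"travel": [0,0,0]}])

```text
schema error: expected keys travel, delta_rot
```

```bash
python3 -c "
from h import *
rel(.5186,.1967,.12,96)
im=ctrl.get_image('top')[:,:,::-1];im2=ctrl.get_image('side')[:,:,::-1]
cv2.imwrite('pics/v1.png',np.vstack([im[50:350,:],im2[100:400]]))"
```

```text
t 0.6 pos [0.2777 0.6172 0.3473] psi 96.2 travel [-0.645 -1.485  0.75 ] norm/.16 11.2 rotz 0.001 rows 0.0
```

View pics/v1.png

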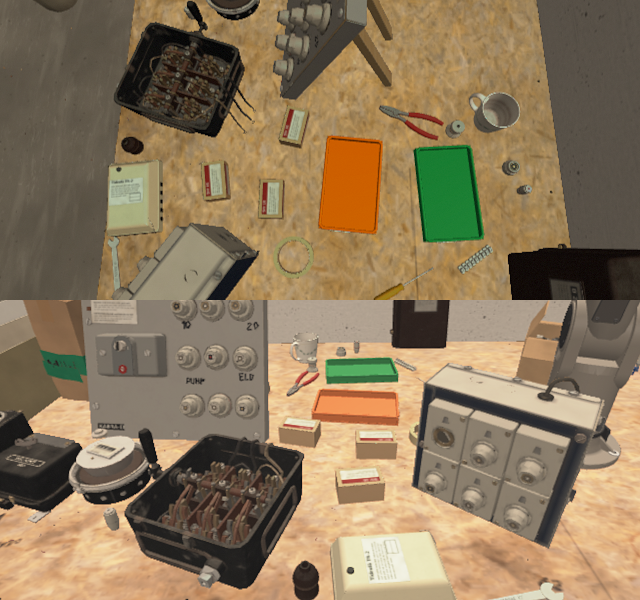

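The move was refused because every row needs both keys, so this picture shows the same scene with the arm still out of view. I'll resend it with both keys.

Emit:
drive_tool(steps=[{"travel": [-0.059,-0.1345,0],"delta_rot": [0,0,0]},{"travel": [-0.059,-0.1345,0],"delta_rot": [0,0,0]},{"travel": [-0.059,-0.1345,0],"delta_rot": [0,0,0]},{"travel": [-0.059,-0.1345,0],"delta_rot": [0,0,0]},{"travel": [-0.059,-0.1345,0],"delta_rot": [0,0,0]},{"travel": [-0.059,-0.1345,0],"delta_rot": [0,0,0]},{"travel": [-0.059,-0.1345,0],"delta_rot": [0,0,0]},{"travel": [-0.059,-0.1345,0],"delta_rot": [0,0,0]},{"travel": [-0.059,-0.1345,0],"delta_rot": [0,0,0]},{"travel": [-0.059,-0.1345,0],"delta_rot": [0,0,0]},{"travel": [-0.059,-0.1345,0],"delta_rot": [0,0,0]},{"travel": [0,0,0],"delta_rot": [0,0,0]}])

```text
time: 1.9
ee_pos: [0.5192, 0.187, 0.341]
eef_rot: [0.146, -3.137, 0.006]
ft_force: [-0.2, -0.3, -0.5]
width: 0.0879
grasp_force: 0.0
```

```bash
python3 -c "
from h import *
rel(.5186,.1967,.12,96)
print(ctrl.read_state()['joint_pos'])"
```

```text
t 1.9 pos [0.5192 0.187  0.341 ] psi 95.3 travel [-0.002  0.035  0.736] norm/.16 4.6 rotz -0.0037 rows 0.1
[-0.60651844  0.17977311  0.1707798   1.70442401 -0.02849881  1.2629923
  1.23404593]
```

Emit:
drive_tool(steps=[{"travel": [0,0.03,0.1],"delta_rot": [0,0,-0.004]},{"travel": [0,0,0.15],"delta_rot": [0,0,0]},{"travel": [0,0,0.15],"delta_rot": [0,0,0]},{"travel": [0,0,0.15],"delta_rot": [0,0,0]},{"travel": [0,0,0.15],"delta_rot": [0,0,0]},{"travel": [0,0,0],"delta_rot": [0,0,0]},{"travel": [0,0,0],"delta_rot": [0,0,0]}])

```text
time: 2.6
ee_pos: [0.5153, 0.2035, 0.1322]
eef_rot: [0.184, -3.134, 0.002]
ft_force: [0.8, 0.1, 0.6]
width: 0.0878
grasp_force: 0.0
```

```bash
python3 -c "
from h import *
rel(.5186,.1967,.008,96)
im=ctrl.get_image('top')[:,:,::-1];im2=ctrl.get_image('side')[:,:,::-1]
cv2.imwrite('pics/v2.png',np.vstack([cv2.resize(im[130:330,120:440],None,fx=2,fy=2,interpolation=2),im2[180:380]])[:600])"
```

```text
t 2.6 pos [0.5153 0.2035 0.1322] psi 96.7 travel [-0.009 -0.024  0.414] norm/.16 2.6 rotz 0.004 rows 0.1
```

View pics/v2.png

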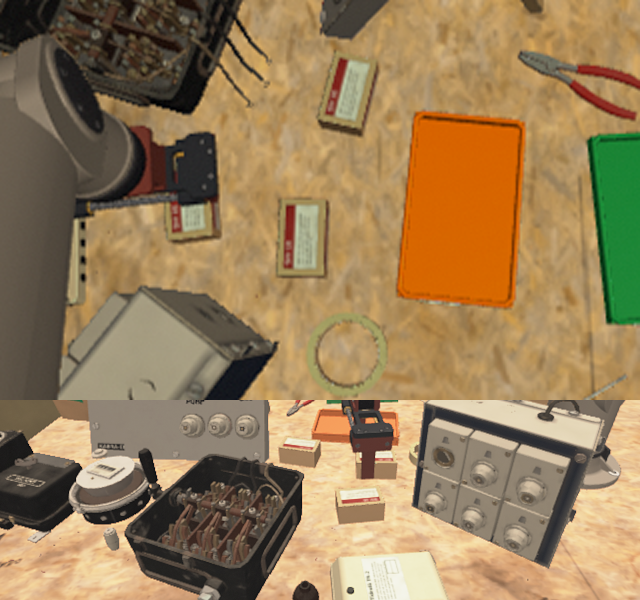

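The gripper is above the left carton with about 8 mm of sideways error to take out. The near finger tip is at about (368,258) in the side view, which agrees with the projection.

Emit:
drive_tool(steps=[{"travel": [-0.009,-0.024,0],"delta_rot": [0,0,0]},{"travel": [0,0,0.1],"delta_rot": [0,0,0]},{"travel": [0,0,0.1],"delta_rot": [0,0,0]},{"travel": [0,0,0.1],"delta_rot": [0,0,0]},{"travel": [0,0,0.1],"delta_rot": [0,0,0]},{"travel": [0,0,0],"delta_rot": [0,0,0]},{"travel": [0,0,0],"delta_rot": [0,0,0]}])

```text
time: 3.4
ee_pos: [0.5207, 0.1966, 0.014]
eef_rot: [-0.183, 3.135, 0.001]
ft_force: [0.2, 0.3, 0.1]
width: 0.0877
grasp_force: 0.0
```

```bash
python3 -c "
from h import *
rel(.5186,.1967,.008,96)"
```

```text
t 3.4 pos [0.5207 0.1966 0.014 ] psi 96.7 travel [0.007 0.001 0.02 ] norm/.16 0.1 rotz 0.0039 rows 0.1
```

Emit:
drive_tool(hand=1, squeeze=27, steps=[{"travel": [0,0,0.014],"delta_rot": [0,0,0]},{"travel": [0,0,0],"delta_rot": [0,0,0]},{"travel": [0,0,0],"delta_rot": [0,0,0]},{"travel": [0,0,0],"delta_rot": [0,0,0]},{"travel": [0,0,0],"delta_rot": [0,0,0]},{"travel": [0,0,0],"delta_rot": [0,0,0]},{"travel": [0,0,0],"delta_rot": [0,0,0]},{"travel": [0,0,0],"delta_rot": [0,0,0]}])

```text
time: 4.2
ee_pos: [0.5204, 0.1983, 0.0094]
eef_rot: [-0.186, 3.134, 0.003]
ft_force: [-1.2, 3.5, 6.7]
width: 0.0579
grasp_force: 27.0
```

Emit:
drive_tool(steps=[{"travel": [0,0,-0.03],"delta_rot": [0,0,0]},{"travel": [0,0,-0.06],"delta_rot": [0,0,0]},{"travel": [0,0,-0.08],"delta_rot": [0,0,0]},{"travel": [0,0,-0.08],"delta_rot": [0,0,0]},{"travel": [0,0,-0.08],"delta_rot": [0,0,0]},{"travel": [0,0,-0.05],"delta_rot": [0,0,0]},{"travel": [0,0,0],"delta_rot": [0,0,0]},{"travel": [0,0,0],"delta_rot": [0,0,0]},{"travel": [0,0,0],"delta_rot": [0,0,0]}])

```text
time: 5.1
ee_pos: [0.5183, 0.1958, 0.1209]
eef_rot: [0.184, -3.133, 0.002]
ft_force: [-0.1, -0.1, -8.0]
width: 0.0576
grasp_force: 26.9
```

```bash
python3 -c "
from h import *
s=ctrl.read_state();print(s['ft_force'],s['ft_torque'],s['width'])
import numpy as np
d=lambda a:np.array([np.cos(np.radians(a)),np.sin(np.radians(a))])
G=np.array([.493,-.383]);O=np.array([.511,-.140])
for k in(-1,1): print('G',G+k*.055*d(3),'O',O+k*.055*d(-5))
rel(*(G-.055*d(3)),.12,93);rel(*(O-.055*d(-5)),.12,85)"
```

```text
[-0.07297173 -0.14987535 -8.00013856] [ 0.03347824  0.03499114 -0.03689768] 0.057648266055247026
G [ 0.43807538 -0.38587848] O [ 0.45620929 -0.13520643]
G [ 0.54792462 -0.38012152] O [ 0.56579071 -0.14479357]
t 5.1 pos [0.5183 0.1958 0.1209] psi 96.7 travel [ 0.493 -1.894  0.007] norm/.16 12.2 rotz 0.0207 rows 0.4
t 5.1 pos [0.5183 0.1958 0.1209] psi 96.7 travel [ 0.335 -1.072  0.005] norm/.16 7.0 rotz 0.0651 rows 1.4
```

8.0 N means a full carton, so it goes to the far slot of the green tray.

Emit:
drive_tool(steps=[{"travel": [0.01,-0.05,0],"delta_rot": [0,0,0]},{"travel": [0.01,-0.1,0],"delta_rot": [0,0,0]},{"travel": [0.01,-0.15,0],"delta_rot": [0,0,0]},{"travel": [0.01,-0.15,0],"delta_rot": [0,0,0]},{"travel": [0.01,-0.15,0],"delta_rot": [0,0,0]},{"travel": [0.01,-0.15,0],"delta_rot": [0,0,0]},{"travel": [0.01,-0.15,0],"delta_rot": [0,0,0]},{"travel": [0.01,-0.15,0],"delta_rot": [0,0,0]},{"travel": [0.01,-0.15,0],"delta_rot": [0,0,0]},{"travel": [0.01,-0.15,0],"delta_rot": [0,0,0]},{"travel": [0.01,-0.15,0],"delta_rot": [0,0,0]},{"travel": [0.01,-0.15,0],"delta_rot": [0,0,0]}])

```text
time: 6.3
ee_pos: [0.5402, -0.3015, 0.1213]
eef_rot: [0.183, -3.134, -0.001]
ft_force: [1.1, 0.8, -6.5]
width: 0.0579
grasp_force: 26.9
```

Emit:
drive_tool(steps=[{"travel": [0,-0.13,0],"delta_rot": [0,0,0.01]},{"travel": [0,-0.08,0],"delta_rot": [0,0,0.01]},{"travel": [0,-0.04,0],"delta_rot": [0,0,0]},{"travel": [0,0,0],"delta_rot": [0,0,0]},{"travel": [0,0,0],"delta_rot": [0,0,0]}])

```text
time: 6.8
ee_pos: [0.5489, -0.3718, 0.1216]
eef_rot: [0.088, -3.139, -0.004]
ft_force: [-0.2, 0.2, -6.8]
width: 0.0576
grasp_force: 26.9
```

```bash
python3 -c "
from h import *
rel(.548,-.380,.013,93);print(ctrl.read_state()['width'])
im=ctrl.get_image('top')[:,:,::-1]
cv2.imwrite('pics/v3.png',im[130:330,240:600])"
```

```text
t 6.8 pos [ 0.5489 -0.3718  0.1216] psi 93.2 travel [ 0.004 -0.028  0.362] norm/.16 2.3 rotz 0.0012 rows 0.0
0.057622548267530035
```

Emit:
drive_tool(steps=[{"travel": [0.004,-0.028,0],"delta_rot": [0,0,0]},{"travel": [0,0,0.08],"delta_rot": [0,0,0]},{"travel": [0,0,0.1],"delta_rot": [0,0,0]},{"travel": [0,0,0.08],"delta_rot": [0,0,0]},{"travel": [0,0,0.05],"delta_rot": [0,0,0]},{"travel": [0,0,0.02],"delta_rot": [0,0,0]},{"travel": [0,0,0],"delta_rot": [0,0,0]},{"travel": [0,0,0],"delta_rot": [0,0,0]}])

```text
time: 7.65
ee_pos: [0.5494, -0.3828, 0.0247]
eef_rot: [-0.086, 3.139, -0.002]
ft_force: [-0.2, -0.2, -7.5]
width: 0.0579
grasp_force: 26.9
```

```bash
python3 -c "
from h import *
rel(.548,-.380,.0134,93)
im=ctrl.get_image('top')[:,:,::-1];im2=ctrl.get_image('side')[:,:,::-1]
a=cv2.resize(im[150:310,340:560],None,fx=2,fy=2,interpolation=2);b=cv2.resize(im2[120:240,260:480],None,fx=2,fy=2,interpolation=2)
cv2.imwrite('pics/v3.png',np.vstack([a,b]))"
```

```text
t 7.65 pos [ 0.5494 -0.3828  0.0247] psi 93.1 travel [0.004 0.01  0.038] norm/.16 0.2 rotz 0.0008 rows 0.0
```

View pics/v3.png

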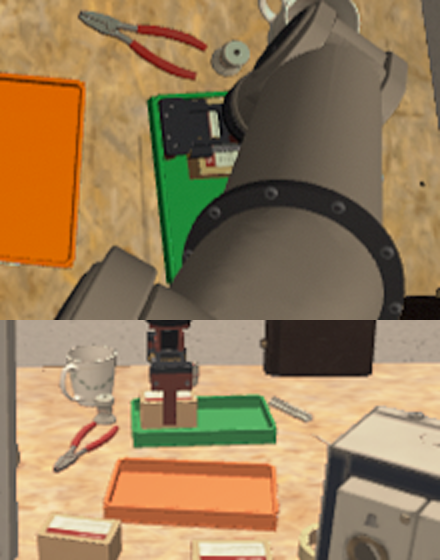

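The carton hangs inside the green tray's far half, at about (210,160) in the top crop, and is clear of the walls. I'll lower it and release.

Emit:
drive_tool(steps=[{"travel": [0,0.005,0.015],"delta_rot": [0,0,0]},{"travel": [0,0,0.013],"delta_rot": [0,0,0]},{"travel": [0,0,0.009],"delta_rot": [0,0,0]},{"travel": [0,0,0],"delta_rot": [0,0,0]},{"travel": [0,0,0],"delta_rot": [0,0,0]}])

```text
time: 8.25
ee_pos: [0.5485, -0.3805, 0.0133]
eef_rot: [-0.086, 3.14, 0.001]
ft_force: [-4.7, 3.3, 5.6]
width: 0.0581
grasp_force: 27.0
```

In contact with the floor. Release, then rise.

Emit:
drive_tool(hand=0, steps=[{"travel": [0,0,0],"delta_rot": [0,0,0]},{"travel": [0,0,0],"delta_rot": [0,0,0]},{"travel": [0,0,0],"delta_rot": [0,0,0]},{"travel": [0,0,0],"delta_rot": [0,0,0]},{"travel": [0,0,0],"delta_rot": [0,0,0]},{"travel": [0,0,0],"delta_rot": [0,0,0]},{"travel": [0,0,-0.06],"delta_rot": [0,0,0]},{"travel": [0,0,-0.12],"delta_rot": [0,0,0]},{"travel": [0,0,-0.12],"delta_rot": [0,0,0]},{"travel": [0,0,-0.1],"delta_rot": [0,0,0]},{"travel": [0,0,0],"delta_rot": [0,0,0]}])

```text
time: 9.35
ee_pos: [0.551, -0.3829, 0.1388]
eef_rot: [-0.085, 3.132, -0.008]
ft_force: [-0.3, -0.9, -0.1]
width: 0.0879
grasp_force: 0.0
```

```bash
python3 -c "
from h import *
rel(.4736,.0543,.12,89.5)"
```

```text
t 9.35 pos [ 0.551  -0.3829  0.1388] psi 93.1 travel [0.179 1.47  0.054] norm/.16 9.3 rotz 0.02 rows 0.4
```

Emit:
drive_tool(steps=[{"travel": [0.018,0.147,0],"delta_rot": [0,0,0]},{"travel": [0.018,0.147,0],"delta_rot": [0,0,0]},{"travel": [0.018,0.147,0],"delta_rot": [0,0,0]},{"travel": [0.018,0.147,0],"delta_rot": [0,0,0]},{"travel": [0.018,0.147,0],"delta_rot": [0,0,0]},{"travel": [0.018,0.147,0],"delta_rot": [0,0,0]},{"travel": [0.018,0.147,0],"delta_rot": [0,0,0]},{"travel": [0.018,0.147,0],"delta_rot": [0,0,0]},{"travel": [0.018,0.147,0],"delta_rot": [0,0,0]},{"travel": [0.018,0.147,0.03],"delta_rot": [0,0,0.02]},{"travel": [0,0,0],"delta_rot": [0,0,0]},{"travel": [0,0,0],"delta_rot": [0,0,0]}])

```text
time: 10.55
ee_pos: [0.47, 0.0575, 0.1235]
eef_rot: [-0.008, -3.141, 0.0]
ft_force: [-0.0, 0.1, 0.2]
width: 0.0877
grasp_force: 0.0
```

```bash
python3 -c "
from h import *
rel(.4736,.0543,.010,89.5)
im=ctrl.get_image('top')[:,:,::-1];im2=ctrl.get_image('side')[:,:,::-1]
a=cv2.resize(im[140:340,190:500],None,fx=2,fy=2,interpolation=2);b=cv2.resize(im2[160:260,250:560],None,fx=2,fy=2,interpolation=2)
cv2.imwrite('pics/v4.png',np.vstack([a,b]))"
```

```text
t 10.55 pos [0.47   0.0575 0.1235] psi 89.7 travel [-0.012 -0.011  0.378] norm/.16 2.4 rotz 0.0012 rows 0.0
```

View pics/v4.png

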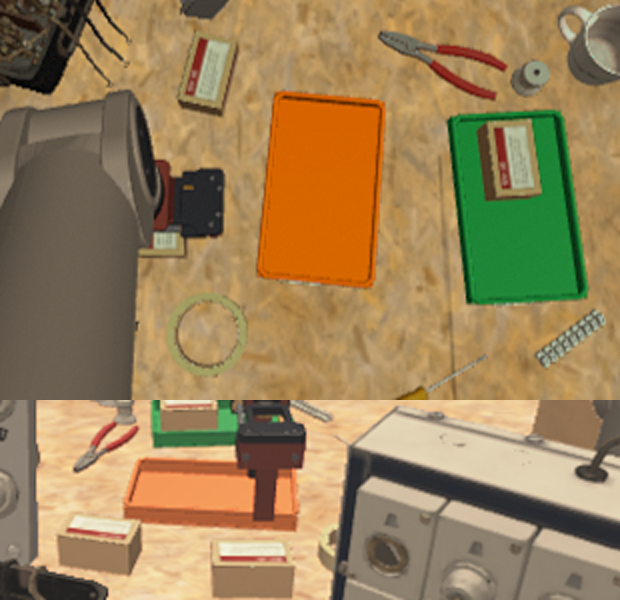

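The first carton stands squarely in the far half of the green tray at about (510,160). The gripper is above the second carton and clear of the cabinet.

Emit:
drive_tool(steps=[{"travel": [-0.012,-0.011,0.05],"delta_rot": [0,0,0]},{"travel": [0,0,0.1],"delta_rot": [0,0,0]},{"travel": [0,0,0.1],"delta_rot": [0,0,0]},{"travel": [0,0,0.08],"delta_rot": [0,0,0]},{"travel": [0,0,0.045],"delta_rot": [0,0,0]},{"travel": [0,0,0],"delta_rot": [0,0,0]},{"travel": [0,0,0],"delta_rot": [0,0,0]}])

```text
time: 11.35
ee_pos: [0.4744, 0.052, 0.0112]
eef_rot: [0.016, 3.141, -0.001]
ft_force: [-0.1, -0.8, -0.2]
width: 0.0876
grasp_force: 0.0
```

Emit:
drive_tool(hand=1, steps=[{"travel": [0,0,0],"delta_rot": [0,0,0]},{"travel": [0,0,0],"delta_rot": [0,0,0]},{"travel": [0,0,0],"delta_rot": [0,0,0]},{"travel": [0,0,0],"delta_rot": [0,0,0]},{"travel": [0,0,0],"delta_rot": [0,0,0]},{"travel": [0,0,0],"delta_rot": [0,0,0]},{"travel": [0,0,0],"delta_rot": [0,0,0]},{"travel": [0,0,0],"delta_rot": [0,0,0]}])

```text
time: 12.15
ee_pos: [0.4743, 0.0536, 0.0113]
eef_rot: [0.012, 3.141, 0.001]
ft_force: [-0.2, 1.1, 6.6]
width: 0.0579
grasp_force: 27.0
```

Emit:
drive_tool(steps=[{"travel": [0,0,-0.03],"delta_rot": [0,0,0]},{"travel": [0,0,-0.06],"delta_rot": [0,0,0]},{"travel": [0,0,-0.08],"delta_rot": [0,0,0]},{"travel": [0,0,-0.08],"delta_rot": [0,0,0]},{"travel": [0,0,-0.08],"delta_rot": [0,0,0]},{"travel": [0,0,-0.05],"delta_rot": [0,0,0]},{"travel": [0,0,0],"delta_rot": [0,0,0]},{"travel": [0,0,0],"delta_rot": [0,0,0]},{"travel": [0,0,0],"delta_rot": [0,0,0]}])

```text
time: 13.05
ee_pos: [0.4732, 0.0532, 0.124]
eef_rot: [-0.013, -3.14, 0.001]
ft_force: [0.5, 0.5, -0.6]
width: 0.0579
grasp_force: 27.0
```

```bash
python3 -c "
from h import *
rel(.438,-.386,.12,93);rel(.456,-.135,.12,85)"
```

```text
t 13.05 pos [0.4732 0.0532 0.124 ] psi 89.5 travel [ 0.105 -1.465  0.014] norm/.16 9.2 rotz -0.0192 rows 0.4
t 13.05 pos [0.4732 0.0532 0.124 ] psi 89.5 travel [ 0.052 -0.628  0.014] norm/.16 3.9 rotz 0.0252 rows 0.5
```

0.6 N means an empty carton, so it goes to the far slot of the orange tray.

Emit:
drive_tool(steps=[{"travel": [-0.03,-0.06,0],"delta_rot": [0,0,0]},{"travel": [-0.06,-0.12,0],"delta_rot": [0,0,0]},{"travel": [-0.06,-0.13,0],"delta_rot": [0,0,0]},{"travel": [-0.06,-0.13,0],"delta_rot": [0,0,0]},{"travel": [-0.05,-0.12,0],"delta_rot": [0,0,0.01]},{"travel": [-0.05,-0.1,0],"delta_rot": [0,0,0.015]},{"travel": [0,0,0],"delta_rot": [0,0,0]},{"travel": [0,0,0],"delta_rot": [0,0,0]}])

```text
time: 13.85
ee_pos: [0.5635, -0.1463, 0.1234]
eef_rot: [-0.138, -3.136, -0.0]
ft_force: [0.5, -0.2, -0.8]
width: 0.0575
grasp_force: 27.0
```

```bash
python3 -c "
from h import *
rel(.566,-.145,.0153,85)"
```

```text
t 13.85 pos [ 0.5635 -0.1463  0.1234] psi 85.0 travel [-0.009  0.005  0.36 ] norm/.16 2.3 rotz -0.0002 rows 0.0
```

Emit:
drive_tool(steps=[{"travel": [-0.009,0.005,0.04],"delta_rot": [0,0,0]},{"travel": [0,0,0.1],"delta_rot": [0,0,0]},{"travel": [0,0,0.1],"delta_rot": [0,0,0]},{"travel": [0,0,0.06],"delta_rot": [0,0,0]},{"travel": [0,0,0.02],"delta_rot": [0,0,0]},{"travel": [0,0,0],"delta_rot": [0,0,0]},{"travel": [0,0,0],"delta_rot": [0,0,0]}])

```text
time: 14.55
ee_pos: [0.5677, -0.144, 0.0294]
eef_rot: [0.135, 3.138, 0.0]
ft_force: [1.4, 0.1, -0.3]
width: 0.0578
grasp_force: 27.0
```

Lower the last 14 mm.

Emit:
drive_tool(steps=[{"travel": [0,0,0.018],"delta_rot": [0,0,0]},{"travel": [0,0,0.016],"delta_rot": [0,0,0]},{"travel": [0,0,0.012],"delta_rot": [0,0,0]},{"travel": [0,0,0],"delta_rot": [0,0,0]},{"travel": [0,0,0],"delta_rot": [0,0,0]}])

```text
time: 15.05
ee_pos: [0.5674, -0.1446, 0.0151]
eef_rot: [0.136, 3.138, 0.0]
ft_force: [0.2, 0.3, 0.7]
width: 0.058
grasp_force: 27.0
```

Emit:
drive_tool(hand=0, steps=[{"travel": [0,0,0],"delta_rot": [0,0,0]},{"travel": [0,0,0],"delta_rot": [0,0,0]},{"travel": [0,0,0],"delta_rot": [0,0,0]},{"travel": [0,0,0],"delta_rot": [0,0,0]},{"travel": [0,0,0],"delta_rot": [0,0,0]},{"travel": [0,0,0],"delta_rot": [0,0,0]},{"travel": [0,0,-0.06],"delta_rot": [0,0,0]},{"travel": [0,0,-0.12],"delta_rot": [0,0,0]},{"travel": [0,0,-0.12],"delta_rot": [0,0,0]},{"travel": [0,0,-0.08],"delta_rot": [0,0,0]},{"travel": [0,0,0],"delta_rot": [0,0,0]}])

```text
time: 16.15
ee_pos: [0.5696, -0.1452, 0.1327]
eef_rot: [0.136, 3.132, -0.001]
ft_force: [0.7, 0.3, -0.4]
width: 0.0878
grasp_force: 0.0
```

```bash
python3 -c "
from h import *
rel(.6613,.0008,.12,79)"
```

```text
t 16.15 pos [ 0.5696 -0.1452  0.1327] psi 85.0 travel [-0.262  0.511  0.044] norm/.16 3.6 rotz 0.0335 rows 0.7
```

Emit:
drive_tool(steps=[{"travel": [0,0.1,0],"delta_rot": [0,0,0]},{"travel": [-0.05,0.12,0],"delta_rot": [0,0,0]},{"travel": [-0.07,0.12,0],"delta_rot": [0,0,0]},{"travel": [-0.07,0.1,0],"delta_rot": [0,0,0.015]},{"travel": [-0.07,0.07,0.02],"delta_rot": [0,0,0.018]},{"travel": [0,0,0],"delta_rot": [0,0,0]},{"travel": [0,0,0],"delta_rot": [0,0,0]}])

```text
time: 16.85
ee_pos: [0.6582, 0.0002, 0.1215]
eef_rot: [-0.296, -3.125, 0.001]
ft_force: [0.3, -0.6, -0.7]
width: 0.088
grasp_force: 0.0
```

```bash
python3 -c "
from h import *
rel(.6613,.0008,.011,79)
im=ctrl.get_image('top')[:,:,::-1];im2=ctrl.get_image('side')[:,:,::-1]
a=cv2.resize(im[60:300,190:500],None,fx=2,fy=2,interpolation=2)[:400];b=cv2.resize(im2[160:260,150:460],None,fx=2,fy=2,interpolation=2)
cv2.imwrite('pics/v5.png',np.vstack([a,b]))"
```

```text
t 16.85 pos [6.582e-01 2.000e-04 1.215e-01] psi 79.2 travel [-0.01   0.004  0.368] norm/.16 2.3 rotz 0.001 rows 0.0
```

View pics/v5.png

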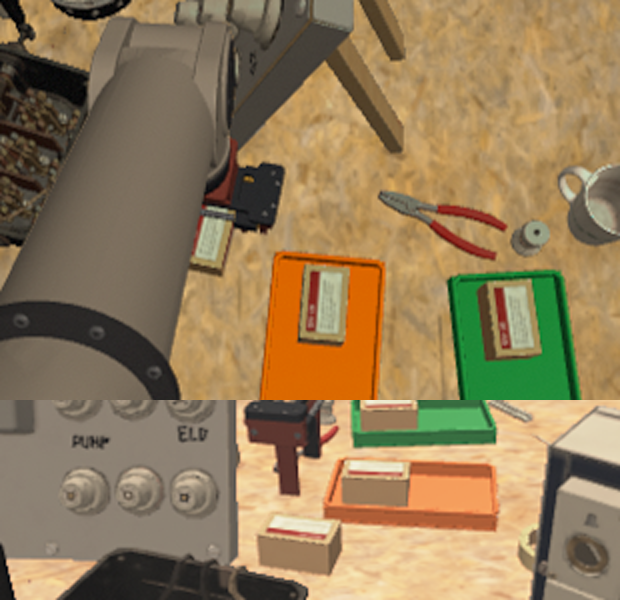

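The empty carton stands squarely in the far half of the orange tray. The gripper is above the last carton, near the panel edge, so I'll descend in small rows.

Emit:
drive_tool(steps=[{"travel": [-0.01,0.004,0.04],"delta_rot": [0,0,0]},{"travel": [0,0,0.07],"delta_rot": [0,0,0]},{"travel": [0,0,0.07],"delta_rot": [0,0,0]},{"travel": [0,0,0.02],"delta_rot": [0,0,0]},{"travel": [0,0,0],"delta_rot": [0,0,0]}])

```text
time: 17.45
ee_pos: [0.6611, -0.0001, 0.0618]
eef_rot: [-0.3, -3.125, 0.001]
ft_force: [0.5, -0.8, -0.2]
width: 0.088
grasp_force: 0.0
```

```bash
python3 -c "
from h import *
rel(.6613,.0008,.011,79);print(ctrl.read_state()['tau'].round(1))"
```

```text
t 17.45 pos [ 6.611e-01 -1.000e-04  6.180e-02] psi 79.0 travel [-0.001  0.003  0.169] norm/.16 1.1 rotz 0.0003 rows 0.0
[  0.1 -59.4   5.8 -21.   -0.   -0.1   0. ]
```

Emit:
drive_tool(steps=[{"travel": [0,0,0.06],"delta_rot": [0,0,0]},{"travel": [0,0,0.06],"delta_rot": [0,0,0]},{"travel": [0,0,0.045],"delta_rot": [0,0,0]},{"travel": [0,0,0],"delta_rot": [0,0,0]},{"travel": [0,0,0],"delta_rot": [0,0,0]}])

```text
time: 17.95
ee_pos: [0.6622, 0.0005, 0.0134]
eef_rot: [-0.299, -3.127, 0.0]
ft_force: [0.6, -0.3, 0.2]
width: 0.0881
grasp_force: 0.0
```

Emit:
drive_tool(hand=1, steps=[{"travel": [0,0,0],"delta_rot": [0,0,0]},{"travel": [0,0,0],"delta_rot": [0,0,0]},{"travel": [0,0,0],"delta_rot": [0,0,0]},{"travel": [0,0,0],"delta_rot": [0,0,0]},{"travel": [0,0,0],"delta_rot": [0,0,0]},{"travel": [0,0,0],"delta_rot": [0,0,0]},{"travel": [0,0,0],"delta_rot": [0,0,0]},{"travel": [0,0,0],"delta_rot": [0,0,0]}])

```text
time: 18.75
ee_pos: [0.6628, 0.002, 0.0141]
eef_rot: [0.297, 3.127, 0.003]
ft_force: [0.4, 5.1, 6.0]
width: 0.058
grasp_force: 26.9
```

Emit:
drive_tool(steps=[{"travel": [0,0,-0.03],"delta_rot": [0,0,0]},{"travel": [0,0,-0.06],"delta_rot": [0,0,0]},{"travel": [0,0,-0.08],"delta_rot": [0,0,0]},{"travel": [0,0,-0.08],"delta_rot": [0,0,0]},{"travel": [0,0,-0.08],"delta_rot": [0,0,0]},{"travel": [0,0,-0.05],"delta_rot": [0,0,0]},{"travel": [0,0,0],"delta_rot": [0,0,0]},{"travel": [0,0,0],"delta_rot": [0,0,0]},{"travel": [0,0,0],"delta_rot": [0,0,0]}])

```text
time: 19.65
ee_pos: [0.661, 0.0005, 0.126]
eef_rot: [-0.298, -3.124, 0.001]
ft_force: [0.6, 0.2, -6.3]
width: 0.0581
grasp_force: 26.9
```

```bash
python3 -c "
from h import *
rel(.438,-.386,.12,93);rel(.456,-.135,.12,85)"
```

```text
t 19.65 pos [6.61e-01 5.00e-04 1.26e-01] psi 79.1 travel [ 0.486 -1.406  0.022] norm/.16 9.3 rotz -0.0773 rows 1.6
t 19.65 pos [6.61e-01 5.00e-04 1.26e-01] psi 79.1 travel [ 0.585 -0.573  0.022] norm/.16 5.1 rotz -0.0328 rows 0.7
```

6.3 N means a full carton, so it goes to the near slot of the green tray.

Emit:
drive_tool(steps=[{"travel": [0.02,-0.056,0],"delta_rot": [0,0,0]},{"travel": [0.034,-0.1,0],"delta_rot": [0,0,0]},{"travel": [0.049,-0.141,0],"delta_rot": [0,0,0]},{"travel": [0.049,-0.141,0],"delta_rot": [0,0,0]},{"travel": [0.049,-0.141,0],"delta_rot": [0,0,0]},{"travel": [0.049,-0.141,0],"delta_rot": [0,0,0]},{"travel": [0.049,-0.141,0],"delta_rot": [0,0,0]},{"travel": [0.049,-0.141,0],"delta_rot": [0,0,0]},{"travel": [0.049,-0.141,0],"delta_rot": [0,0,0]},{"travel": [0.049,-0.141,0],"delta_rot": [0,0,0]},{"travel": [0.029,-0.084,0],"delta_rot": [0,0,0]},{"travel": [0.015,-0.04,0],"delta_rot": [0,0,0]}])

```text
time: 20.85
ee_pos: [0.4341, -0.3897, 0.1269]
eef_rot: [-0.307, -3.124, 0.002]
ft_force: [-0.8, 0.3, -6.1]
width: 0.0577
grasp_force: 26.9
```

Emit:
drive_tool(steps=[{"travel": [0,0,0],"delta_rot": [0,0,-0.026]},{"travel": [0,0,0],"delta_rot": [0,0,-0.026]},{"travel": [0,0,0],"delta_rot": [0,0,-0.025]},{"travel": [0,0,0],"delta_rot": [0,0,0]},{"travel": [0,0,0],"delta_rot": [0,0,0]},{"travel": [0,0,0],"delta_rot": [0,0,0]}])

```text
time: 21.45
ee_pos: [0.438, -0.3859, 0.1273]
eef_rot: [0.079, -3.14, -0.001]
ft_force: [0.5, 0.1, -7.5]
width: 0.0584
grasp_force: 26.9
```

```bash
python3 -c "
from h import *
rel(.438,-.386,.018,93);print(ctrl.read_state()['ft_force'])"
```

```text
t 21.45 pos [ 0.438  -0.3859  0.1273] psi 92.9 travel [-0.    -0.     0.364] norm/.16 2.3 rotz -0.0006 rows 0.0
[ 0.48357279  0.0664189  -7.48846028]
```

```bash
python3 -c "
from h import *
for p in((488,121),(528,120),(541,195),(497,200)): print(ray('top',np.array(p)/2+[190,140],.052).round(3))"
```

```text
[ 0.594 -0.352  0.052]
[ 0.595 -0.403  0.052]
[ 0.5   -0.411  0.052]
[ 0.494 -0.357  0.052]
```

Emit:
drive_tool(steps=[{"travel": [0,0,0.05],"delta_rot": [0,0,0]},{"travel": [0,0,0.08],"delta_rot": [0,0,0]},{"travel": [0,0,0.05],"delta_rot": [0,0,0]},{"travel": [0,0,0],"delta_rot": [0,0,0]}])

```text
time: 21.85
ee_pos: [0.4362, -0.3847, 0.0705]
eef_rot: [0.081, -3.136, -0.005]
ft_force: [-0.2, 0.4, -6.6]
width: 0.0579
grasp_force: 26.9
```

Emit:
drive_tool(steps=[{"travel": [0,0,0.07],"delta_rot": [0,0,0]},{"travel": [0,0,0.06],"delta_rot": [0,0,0]},{"travel": [0,0,0.02],"delta_rot": [0,0,0]},{"travel": [0,0,0],"delta_rot": [0,0,0]},{"travel": [0,0,0],"delta_rot": [0,0,0]}])

```text
time: 22.35
ee_pos: [0.4385, -0.3869, 0.0294]
eef_rot: [-0.081, 3.14, -0.001]
ft_force: [1.1, -0.3, -6.4]
width: 0.0578
grasp_force: 26.9
```

Emit:
drive_tool(steps=[{"travel": [0,0,0.016],"delta_rot": [0,0,0]},{"travel": [0,0,0.014],"delta_rot": [0,0,0]},{"travel": [0,0,0.009],"delta_rot": [0,0,0]},{"travel": [0,0,0],"delta_rot": [0,0,0]},{"travel": [0,0,0],"delta_rot": [0,0,0]}])

```text
time: 22.85
ee_pos: [0.4382, -0.3865, 0.0179]
eef_rot: [-0.08, 3.14, 0.0]
ft_force: [-2.5, 2.6, 5.9]
width: 0.0582
grasp_force: 26.9
```

On the floor. Release and rise.

Emit:
drive_tool(hand=0, steps=[{"travel": [0,0,0],"delta_rot": [0,0,0]},{"travel": [0,0,0],"delta_rot": [0,0,0]},{"travel": [0,0,0],"delta_rot": [0,0,0]},{"travel": [0,0,0],"delta_rot": [0,0,0]},{"travel": [0,0,0],"delta_rot": [0,0,0]},{"travel": [0,0,0],"delta_rot": [0,0,0]},{"travel": [0,0,-0.06],"delta_rot": [0,0,0]},{"travel": [0,0,-0.12],"delta_rot": [0,0,0]},{"travel": [0,0,-0.14],"delta_rot": [0,0,0]},{"travel": [0,0,-0.14],"delta_rot": [0,0,0]},{"travel": [0,0,-0.1],"delta_rot": [0,0,0]},{"travel": [0,0,0],"delta_rot": [0,0,0]}])

```text
time: 24.05
ee_pos: [0.4401, -0.3883, 0.1895]
eef_rot: [-0.08, 3.134, -0.007]
ft_force: [0.4, -0.1, 0.4]
width: 0.0878
grasp_force: 0.0
```

Emit:
drive_tool(steps=[{"travel": [0,0.1,0],"delta_rot": [0,0,0]},{"travel": [0,0.16,0],"delta_rot": [0,0,0]},{"travel": [0,0.16,0],"delta_rot": [0,0,0]},{"travel": [0,0.16,0],"delta_rot": [0,0,0]},{"travel": [0,0.16,0],"delta_rot": [0,0,0]},{"travel": [0,0.16,0],"delta_rot": [0,0,0]},{"travel": [0,0.1,0],"delta_rot": [0,0,0]},{"travel": [0,0,0],"delta_rot": [0,0,0]},{"travel": [0,0,0],"delta_rot": [0,0,0]}])

```text
time: 24.95
ee_pos: [0.4222, -0.0867, 0.1844]
eef_rot: [0.083, -3.14, 0.0]
ft_force: [-0.5, -0.8, -0.1]
width: 0.0875
grasp_force: 0.0
```

```bash
python3 -c "
from h import *
im=ctrl.get_image('top')[:,:,::-1];im2=ctrl.get_image('side')[:,:,::-1]
a=cv2.resize(im[140:320,240:550],None,fx=2,fy=2,interpolation=2);b=cv2.resize(im2[140:240,200:510],None,fx=2,fy=2,interpolation=2)
cv2.imwrite('pics/v6.png',np.vstack([a,b]))"
```

```text
(no output)
```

View pics/v6.png

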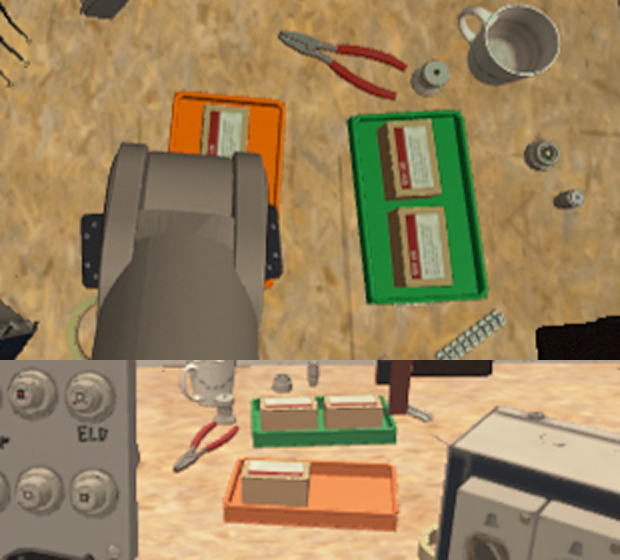

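Both full cartons stand flat in the green tray at about (410,158) and (425,248), and the empty one is in the orange tray at about (225,135). The pliers and insulator have not moved.

```bash
python3 -c "
from station import ctrl
print(ctrl.close_job())"
```

```text
the job is handed in; nothing more can be done
None
```

The job is handed in: the two full cartons (about 8 N and 6 to 7 N on lifting) stand in the green tray, the empty one (about 0.7 N) stands in the orange tray, the pliers and insulator look undisturbed in the last picture, and the run took about 25 s; the hand-in returned no verdict.

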